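Sweep the milling cylinders into the catch bay

ROBOT

A 6-joint arm with a two-finger parallel gripper is mounted at the origin on the work surface. World frame = base frame: x ahead of the robot, y to its left, z up, the work surface at z = 0. Lengths are in m, angles in degrees, forces in N, time in s.
With the tool pointing down it reaches from about 0.4 to 0.825 m from the base axis. Payload 7 kg.
Tool frame: the origin (TCP) lies at the very end of the fingers, on their centre line; the grasp point (between the pads) lies 19 mm behind it; z points along the fingers, y is the line along which they close (so a half turn about z gives the same grasp; the last joint's range is limited). The gripper opens to 85 mm and grips with 20 to 120 N. Pads are 22 mm wide; open, the fingers measure 114 mm over their backs; the gripper's body (76 mm by 85 mm) begins 54 mm behind the grasp point. The pads swing forward as they close: fully open they stand 13 mm farther back than shut.
Start: joints at [-56.316, 20.546, 0.682, 0, -70.136, -16.507], TCP at [0.199, -0.645, 0.231] pointing down, gripper open.
Joint ranges: [-176.03, 176.03], [-82.01, 121.73], [-58.28, 71.71], [-173.87, 95.51], [-174.79, -0.11], [-173.66, 173.66]. Speed limits (degrees/s): [136.94, 136.94, 172.46, 180, 180, 180].

INTERFACE

Orientations are given as a 3x3 rotation matrix whose columns are the frame's x, y, z axes.
In Python, from bench import bot gives the robot as it stands. The module is installed in compiled form; this text tells all that it offers.
- The arm moves only by the tool drive_tool, never from a script. Its argument "rows" is a list that holds one entry, the list of rows, each a list of 7 numbers: the shift along the tool's x, y, z scaled (see below), then the turn, a rotation vector about the tool's x, y, z scaled (see below), then the closure, from 0 (fully open) to 1 (shut). In form: [[[dx, dy, dz, rx, ry, rz, jaw], ...]]. A call has exactly 10 rows; each row is the pose to reach, as a shift and turn from the pose commanded when the call began, along the tool's axes at that moment, turning the shorter way round; what a row does not reach only later rows make up. The controller multiplies each number of a shift by 200 mm and each number of a turn by pi rad. A row lasts 1/10 s, in which the tool goes at most 50 mm and 8.59 degrees, less where a joint would pass 70% of its speed; a pose out of reach is approached as far as the arm can. A call with a number of a shift or a turn outside -1 to 1 is refused whole. A call with a gripper value outside its range is refused whole. The fingers move at their own pace and stop on an object; "force" is the grip in N (left out, the last holds). Time passes only in rows, so rows that repeat a pose let the fingers close, or fill a call up. It gives the time, the measured TCP pose, the force, the opening and the grip force at its end, in the units of the state.
- bot.get_obs(): the state, without advancing time (a new reading comes with each control period).
- bot.capture(name): name is "side" or "top" or "wrist"; returns a dict with "img" (480x640x3 uint8, blue, green, red), "depth" (480x640 float32, m along the optical axis (not along the pixel's ray), 0 where there is no reading), "K" (3x3 intrinsics, pixels), "R" (3x3) and "t" (3): a world point X has camera coordinates R X + t; the wrist camera has in their place "hand_eye" (4x4, takes a point from camera to tool coordinates, whose origin is the TCP and whose axes are the flange's). Camera axes: x right, y down, z forward; pixel columns grow to the right and rows downward; lengths in m; the calibration is good to about 2 mm. A picture is of the moment at which its call begins: read the wrist's pose just before it.
- bot.sign_off(): hands the job in; it is judged then, once.
Trained networks look in a picture, given as the dict that the camera call returned (one of the last four; its "shot" number tells which), for a name from the list of things; names that differ only in an ending like _2 or _b are one class to them, and where a whole thing is asked for, a point or a joint stands for the part that bears it (a point fixed in the world has none). Each returns a list of dicts, best first, with "conf" (0 to 1); they miss things now and then, are a little off and sometimes report something else, mostly with a low value. They report only what shows in the picture. A call takes as long as a camera call. They do not tell look-alikes from the thing itself.
- bot.boxes_of(picture, target): "location" ([x, y, z] in m, in world coordinates, good to about 4 mm: the middle of the surface that is visible of it).
The state is a dict: "time": time; "qpos": joint angles; "joint_vel": joint speeds; "tau": joint torques, N m; "eef_pos": TCP position; "tcp_rot": TCP orientation; "wrist_force": force on the tool from outside, world axes, zero at the start; "wrist_torque": the same for the moment, N m; "width": opening from 0.0 (shut) to 1.0 (fully open); "grasp_force": force on a finger pad.
Only numpy, scipy, OpenCV 4.12 (cv2) and the standard library are available. Lean on these libraries where they do the work, as an engineer would, in place of code of your own. Each camera call takes 0.05 s, during which the arm holds its last target. There are 200 camera calls.

TASK

Sweep the three short white ceramic milling cylinders across the bench with the closed fingers, through the open side of the low steel catch bay, until each lies wholly inside it. Only push them along the bench: do not pick up or lift them. Leave the balance weight that stands among them, and everything else on the bench, where it is, and finish with the arm clear.

Things in the scene. Friction and masses are not known exactly. Their poses are not given: they have to be found in the camera images.
- media1_center (a point): white ceramic milling cylinder (plain short solid cylinder, 36 mm diameter, 28 mm tall, about 100 g) standing on its flat end on the bench, loose; this point is its centre, 14 mm above the bench. It slides when pushed
- media2_center (a point): white ceramic milling cylinder (plain short solid cylinder, 36 mm diameter, 28 mm tall, about 100 g) standing on its flat end on the bench, loose; this point is its centre, 14 mm above the bench. It slides when pushed
- media3_center (a point): white ceramic milling cylinder (plain short solid cylinder, 36 mm diameter, 28 mm tall, about 100 g) standing on its flat end on the bench, loose; this point is its centre, 14 mm above the bench. It slides when pushed
- bay: Three-sided steel catch bay fixed to the bench. Inside: own x from -72 mm (open mouth, roughly facing the robot) to +63 mm (back wall), own y from -120 to +120 mm. Walls 3 mm thick, 34 mm high, at left, right and back. No step at the mouth: its floor is level with the bench. x points from mouth to back, z up. Origin: centre of the bay at bench level. Pose varies
- weight: steel balance weight, 36 mm diameter, 58 mm tall, with a narrower knob on top; bystander standing in the same row as the milling cylinders, its place in the row varies. Loose. Origin: centre of its underside
- jar: small white lidded jar, 44 mm diameter, 50 mm tall; bystander left of the bay. Loose. Origin: centre of its underside
- beaker: clear plastic beaker, 68 mm diameter, 75 mm tall; bystander right of the bay. Loose. Origin: centre of its underside
- meter: handheld white meter lying flat, 130 x 45 x 24 mm (long along its own x); bystander. Loose. Origin: near the middle of its length, on its underside
- spatula: hand spatula lying flat, about 280 mm long along its own x; bystander. Loose. Origin: near the middle of its length, on its underside
- wash: white bottle, 64 mm diameter, 150 mm tall; bystander far right. Loose. Origin: centre of its underside
- pitcher: square blue measuring pitcher, 100 x 100 x 200 mm, with a handle; bystander far left. Loose. Origin: centre of its underside
Not all that is in view belongs to the job. Leave any brown or orange look-alike of the part that bears media1_center alone.

How it is judged:
By the outcome, as a careful person would: the job done as asked, in the order asked, and still so for the second after the job is handed in, with the robot touching nothing.
It also fails if it takes over 69 s, if anything falls off the work surface, if the arm or the gripper's body presses on something with over 40 N, if the wrist force passes 120 N, or if a joint passes its speed limit or range.

## Working session

There is one attempt and no reset: what is moved stays moved. The work goes in short steps, Python scripts to look and compute and a tool call to move; the robot and the scene stay as the last step left them, time stands still between calls to the robot, and variables do not carry over. Pictures are saved under pics/ and viewed, at most 10 in all, crops included, and the job is handed in when it is done.

Besides the shell and the picture viewer there is one more tool, called as name([rows], argument=value, ...), one row to a line, values as JSON. drive_tool: Moves the arm, as the interface text tells. Its arguments: {"type":"object","properties":{"rows":{"type":"array","items":{"type":"array","items":{"type":"array","items":{"type":"number"}}}},"force":{"type":"number"}},"required":["rows"]}

```bash
mkdir -p pics; python3 - <<'E'
from bench import bot
import cv2,numpy as np
o=bot.get_obs();print(o['time'],o['eef_pos'],np.round(o['tcp_rot'],3),o['width'])
for c in("top","side"):
    p=bot.capture(c);cv2.imwrite(f"pics/{c}0.png",p['img'])
    print(c,np.round(p['K'],1).tolist(),np.round(p['R'],3).tolist(),np.round(p['t'],3))
    if c=="top":
        np.savez("top.npz",**{k:p[k] for k in("img","depth","K","R","t")})
        for n in("media1_center","bay","weight","jar","beaker","meter","spatula"):
            for d in bot.boxes_of(p,n)[:5]:
                X=np.array(d['location']);u=p['K']@(p['R']@X+p['t']);print(n,round(d['conf'],2),np.round(X,3),np.round(u[:2]/u[2]))
E
```

```text
0.0 [ 0.19918077 -0.64442908  0.23033681] [[-0.955 -0.295 -0.001]
 [-0.295  0.955  0.002]
 [ 0.     0.002 -1.   ]] 0.9971962380894523
top [[453.2, 0.0, 321.5], [0.0, 453.2, 237.3], [0.0, 0.0, 1.0]] [[-0.014, -1.0, -0.016], [-0.982, 0.017, -0.189], [0.189, 0.013, -0.982]] [-0.017  0.525  1.051]
media1_center 0.65 [0.481 0.12  0.028] [263. 257.]
media1_center 0.47 [0.408 0.11  0.027] [267. 287.]
media1_center 0.47 [ 0.37  -0.006  0.03 ] [314. 302.]
bay 0.57 [0.721 0.038 0.021] [296. 165.]
weight 0.78 [0.426 0.2   0.044] [229. 280.]
jar 0.58 [0.549 0.292 0.048] [192. 230.]
beaker 0.74 [ 0.569 -0.322  0.035] [441. 219.]
meter 0.62 [0.372 0.383 0.022] [155. 304.]
spatula 0.7 [ 0.407 -0.508  0.001] [518. 284.]
side [[442.4, 0.0, 326.5], [0.0, 442.4, 235.5], [0.0, 0.0, 1.0]] [[-0.998, -0.057, 0.019], [-0.051, 0.646, -0.761], [0.031, -0.761, -0.648]] [0.508 0.09  0.999]
```

View pics/top0.png

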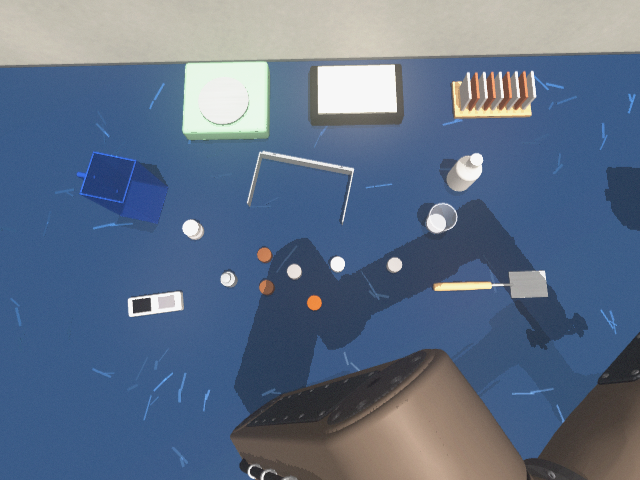

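```bash
python3 -c "
import cv2
i=cv2.imread('pics/top0.png')[130:330,190:400];cv2.imwrite('pics/crop0.png',cv2.resize(i,(630,600),interpolation=cv2.INTER_CUBIC))"
```

```text
(no output)
```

View pics/crop0.png

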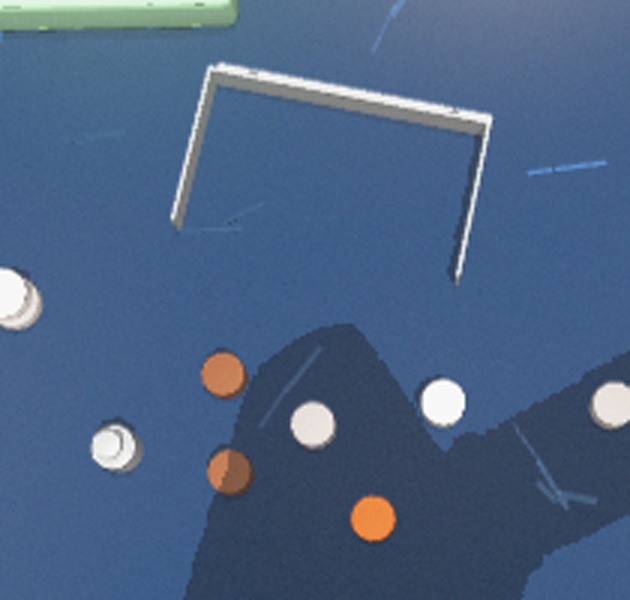

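The white cylinders are at top-view pixels (294,271), (338,264) and (395,265). The look-alikes are two brown cylinders at (264,255) and (266,287) and an orange one at (314,302). The weight at (228,280) and the jar at (193,230) are also white or grey. The close crop confirms the three plain white discs. The bay's corners are near (261,153) and (353,169), and its mouth ends are near (249,203) and (343,221).

```bash
cat >h.py <<'E'
import numpy as np
def ray(p,u,v,z):
    d=np.linalg.inv(p['K'])@[u,v,1];c=-p['R'].T@p['t'];w=p['R'].T@d
    return (c+w*(z-c[2])/w[2])
E
python3 - <<'E'
import numpy as np,cv2
from h import ray
p=dict(np.load("top.npz"));im=p['img'];hsv=cv2.cvtColor(im,cv2.COLOR_BGR2HSV)
m=((hsv[...,1]<60)&(hsv[...,2]>165)).astype(np.uint8)
b=((hsv[...,0]<18)&(hsv[...,1]>90)&(hsv[...,2]>70)).astype(np.uint8)
for nm,mm in(("w",m),("b",b)):
    n,l,s,c=cv2.connectedComponentsWithStats(mm)
    for i in range(1,n):
        if 60<s[i,4]<600 and 200<c[i][1]<320 and 180<c[i][0]<430: print(nm,s[i],np.round(c[i],1),np.round(ray(p,*c[i],.028),3))
for u,v in((190+213/3,130+68/3),(190+490/3,130+120/3),(190+176/3,130+220/3),(190+458/3,130+277/3)):print(np.round(ray(p,u,v,.034),3))
E
```

```text
w [182 219  21  21 307] [192.2 229.1] [0.555 0.298 0.028]
w [331 256  14  16 175] [337.4 263.5] [ 0.463 -0.063  0.028]
w [388 258  14  14 161] [394.5 264.2] [ 0.459 -0.203  0.028]
w [287 264  14  15 161] [293.6 271. ] [0.446 0.044 0.028]
w [220 272  15  14 155] [227.  278.8] [0.43  0.207 0.028]
b [257 248  15  14 166] [264.2 254.6] [0.488 0.117 0.028]
b [259 280  15  15 166] [266.1 286.9] [0.408 0.112 0.028]
b [307 295  15  16 185] [314.  302.2] [ 0.37  -0.005  0.028]
[0.751 0.127 0.034]
[ 0.7   -0.108  0.034]
[0.618 0.156 0.034]
[ 0.565 -0.078  0.034]
```

```bash
cat >>h.py <<'E'
def rot(phi):
    c,s=np.cos(np.radians(phi)),np.sin(np.radians(phi));return np.array([[-c,-s,0],[-s,c,0],[0,0,-1.]])
def plan(*wp):
    from bench import bot
    o=bot.get_obs();P,R=np.array(o['eef_pos']),np.array(o['tcp_rot'])
    print('t',round(o['time'],2),'pos',np.round(P,3),'phi',round(float(np.degrees(np.arctan2(-R[1,0],-R[0,0]))),1),'F',np.round(o['wrist_force'],1),'w',round(o['width'],2))
    from scipy.spatial.transform import Rotation as Ro
    for x,y,z,phi in wp:
        Q=np.array([x,y,z]);N=rot(phi)
        print(np.round(R.T@(Q-P)/.2,3),np.round(Ro.from_matrix(R.T@N).as_rotvec()/np.pi,4));P,R=Q,N
E
python3 -c "
from h import *
plan((.32,-.48,.2,17.2),(.42,-.30,.2,17.2),(.42,-.12,.2,10.2),(.4085,.037,.15,10.2),(.4085,.037,.01,10.2),(.53,.059,.01,10.2),(.65,.081,.01,10.2))"
```

```text
t 0.45 pos [ 0.199 -0.645  0.231] phi 17.2 F [-0.8  1.1  0.4] w 1.0
[-0.82   0.609  0.156] [ 0.0001 -0.     -0.0001]
[-0.744  0.712  0.   ] [0. 0. 0.]
[-0.266  0.86   0.   ] [0.     0.     0.0389]
[-0.082  0.783  0.25 ] [0. 0. 0.]
[0.  0.  0.7] [0. 0. 0.]
[-0.617  0.001  0.   ] [0. 0. 0.]
[-0.61   0.002  0.   ] [0. 0. 0.]
```

drive_tool([
  [[-0.2,0.15,0.03,0,0,0,1],[-0.4,0.3,0.08,0,0,0,1],[-0.6,0.45,0.1,0,0,0,1],[-0.82,0.6,0.15,0,0,0,1],[-0.82,0.6,0.15,0,0,0,1],[-0.82,0.6,0.15,0,0,0,1],[-0.82,0.6,0.15,0,0,0,1],[-0.82,0.6,0.15,0,0,0,1],[-0.82,0.6,0.15,0,0,0,1],[-0.82,0.6,0.15,0,0,0,1]],
], force=40)

```text
time: 1.45
eef_pos: [0.3199, -0.4825, 0.2012]
tcp_rot: [[-0.956, -0.294, -0.0], [-0.294, 0.956, 0.0], [0.0, 0.0, -1.0]]
wrist_force: [-0.4, -0.6, -0.8]
width: 0.004
grasp_force: 0.0
```

drive_tool([
  [[-0.2,0.2,0,0,0,0,1],[-0.4,0.4,0,0,0,0,1],[-0.6,0.6,0,0,0,0,1],[-0.74,0.72,0,0,0,0,1],[-0.74,0.72,0,0,0,0,1],[-0.74,0.72,0,0,0,0,1],[-0.74,0.72,0,0,0,0,1],[-0.74,0.72,0,0,0,0,1],[-0.74,0.72,0,0,0,0,1],[-0.74,0.72,0,0,0,0,1]],
])

```text
time: 2.45
eef_pos: [0.4189, -0.3013, 0.2012]
tcp_rot: [[-0.956, -0.294, -0.0], [-0.294, 0.956, 0.0], [0.0, 0.0, -1.0]]
wrist_force: [-0.2, 0.5, 0.1]
width: 0.003
grasp_force: 0.0
```

drive_tool([
  [[-0.06,0.2,0,0,0,0.01,1],[-0.12,0.4,0,0,0,0.02,1],[-0.18,0.6,0,0,0,0.03,1],[-0.266,0.86,0,0,0,0.039,1],[-0.266,0.86,0,0,0,0.039,1],[-0.266,0.86,0,0,0,0.039,1],[-0.266,0.86,0,0,0,0.039,1],[-0.266,0.86,0,0,0,0.039,1],[-0.266,0.86,0,0,0,0.039,1],[-0.266,0.86,0,0,0,0.039,1]],
])

```text
time: 3.45
eef_pos: [0.4193, -0.1214, 0.2011]
tcp_rot: [[-0.985, -0.174, -0.001], [-0.174, 0.985, -0.0], [0.001, 0.0, -1.0]]
wrist_force: [-0.7, 0.9, -0.2]
width: 0.002
grasp_force: 0.0
```

drive_tool([
  [[-0.02,0.2,0.05,0,0,0,1],[-0.04,0.4,0.1,0,0,0,1],[-0.06,0.6,0.18,0,0,0,1],[-0.082,0.783,0.25,0,0,0,1],[-0.082,0.783,0.25,0,0,0,1],[-0.082,0.783,0.25,0,0,0,1],[-0.082,0.783,0.25,0,0,0,1],[-0.082,0.783,0.25,0,0,0,1],[-0.082,0.783,0.25,0,0,0,1],[-0.082,0.783,0.25,0,0,0,1]],
])

```text
time: 4.45
eef_pos: [0.4082, 0.036, 0.1515]
tcp_rot: [[-0.985, -0.175, 0.0], [-0.175, 0.985, 0.0], [-0.0, 0.0, -1.0]]
wrist_force: [-1.0, 0.1, -0.3]
width: -0.003
grasp_force: 0.0
```

```bash
python3 - <<'E'
from h import *
from bench import bot
import cv2
plan((.4085,.037,.01,10.2),(.53,.059,.01,10.2),(.65,.081,.01,10.2))
print(np.round(bot.get_obs()['qpos'],1))
a=bot.capture("side");b=bot.capture("wrist");cv2.imwrite("pics/m1.png",np.hstack([cv2.resize(x['img'],(400,300)) for x in(a,b)]))
for d in bot.boxes_of(a,"media1_center"):print(round(d['conf'],2),np.round(d['location'],3))
E
```

```text
t 4.45 pos [0.408 0.036 0.152] phi 10.1 F [-1.   0.1 -0.3] w -0.0
[-0.002  0.005  0.708] [ 0.0001  0.0001 -0.0007]
[-0.617  0.001  0.   ] [0. 0. 0.]
[-0.61   0.002  0.   ] [0. 0. 0.]
[  32.9   -1.   -37.5   -0.   -53.5 -112.9]
0.78 [0.447 0.053 0.026]
0.62 [0.484 0.125 0.026]
0.56 [0.369 0.006 0.026]
0.54 [0.408 0.121 0.03 ]
```

View pics/m1.png

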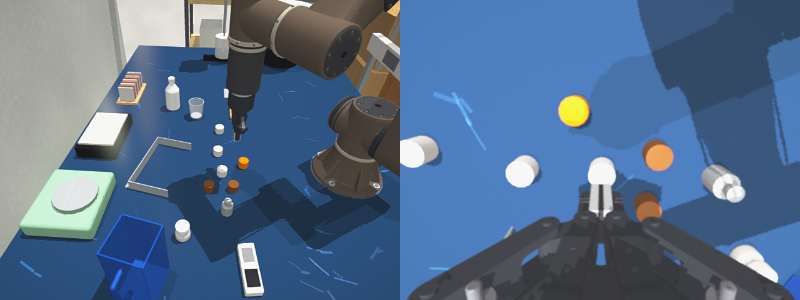

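The side view shows the closed fingers just on the robot side of cylinder 1 (~(221,172)), with the orange and brown look-alikes at (243,162), (233,186) and (208,186) clear of them. In the wrist view the cylinder at (601,172) lines up with the fingers.

drive_tool([
  [[0,0.01,0.15,0,0,0,1],[0,0.02,0.3,0,0,0,1],[0,0.02,0.45,0,0,0,1],[0,0.02,0.55,0,0,0,1],[0,0.02,0.62,0,0,0,1],[0,0.02,0.67,0,0,0,1],[0,0.02,0.7,0,0,0,1],[0,0.02,0.7,0,0,0,1],[0,0.02,0.7,0,0,0,1],[0,0.02,0.7,0,0,0,1]],
])

```text
time: 5.6
eef_pos: [0.4077, 0.0408, 0.0119]
tcp_rot: [[-0.984, -0.176, 0.001], [-0.176, 0.984, 0.001], [-0.001, 0.0, -1.0]]
wrist_force: [-0.2, 0.2, -0.6]
width: 0.0
grasp_force: 0.0
```

drive_tool([
  [[-0.04,0,0,0,0,0,1],[-0.1,0,0,0,0,0,1],[-0.17,0,0,0,0,0,1],[-0.24,0,0,0,0,0,1],[-0.31,0,0,0,0,0,1],[-0.38,0,0,0,0,0,1],[-0.45,0,0,0,0,0,1],[-0.52,0,0,0,0,0,1],[-0.57,0,0,0,0,0,1],[-0.6,0,0,0,0,0,1]],
])

```text
time: 6.6
eef_pos: [0.5266, 0.0618, 0.0112]
tcp_rot: [[-0.984, -0.176, 0.0], [-0.176, 0.984, -0.0], [-0.0, -0.0, -1.0]]
wrist_force: [-1.9, -0.5, 1.7]
width: -0.001
grasp_force: 0.8
```

```bash
python3 - <<'E'
from h import *
from bench import bot
import cv2
plan((.65,.083,.01,10.2))
a=bot.capture("top");b=bot.capture("side")
cv2.imwrite("pics/m2.png",np.hstack([cv2.resize(a['img'][100:340,130:450],(400,300)),cv2.resize(b['img'][150:390,150:470],(400,300))]))
for d in bot.boxes_of(a,"media1_center"):print(round(d['conf'],2),np.round(d['location'],3))
for d in bot.boxes_of(b,"media1_center"):print(round(d['conf'],2),np.round(d['location'],3))
E
```

```text
t 6.6 pos [0.527 0.062 0.011] phi 10.1 F [-1.9 -0.5  1.7] w -0.0
[-0.626 -0.004  0.006] [-0.      0.     -0.0003]
0.63 [0.484 0.115 0.026]
0.51 [0.405 0.108 0.03 ]
0.5 [ 0.366 -0.006  0.03 ]
0.77 [0.555 0.072 0.028]
0.65 [0.487 0.127 0.025]
0.62 [0.373 0.006 0.028]
```

View pics/m2.png

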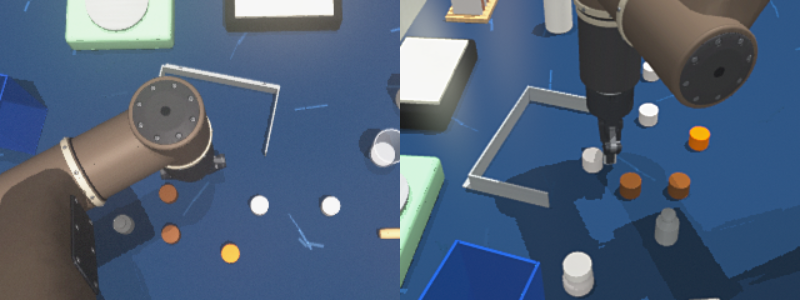

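Cylinder 1 is moving straight ahead of the fingers at (592,160) in the side half. Nothing else has moved. I'll keep pushing.

drive_tool([
  [[-0.05,0,0,0,0,0,1],[-0.12,0,0,0,0,0,1],[-0.19,0,0,0,0,0,1],[-0.26,0,0,0,0,0,1],[-0.33,0,0,0,0,0,1],[-0.4,0,0,0,0,0,1],[-0.47,0,0,0,0,0,1],[-0.54,0,0,0,0,0,1],[-0.59,0,0,0,0,0,1],[-0.62,0,0,0,0,0,1]],
])

```text
time: 7.8
eef_pos: [0.6481, 0.0836, 0.0112]
tcp_rot: [[-0.984, -0.176, -0.0], [-0.176, 0.984, -0.0], [0.0, -0.0, -1.0]]
wrist_force: [-2.3, -0.0, 1.4]
width: 0.005
grasp_force: 0.9
```

drive_tool([
  [[0.05,0,0,0,0,0,1],[0.12,0,0,0,0,0,1],[0.15,0,-0.1,0,0,0,1],[0.15,0,-0.3,0,0,0,1],[0.15,0,-0.5,0,0,0,1],[0.15,0,-0.65,0,0,0,1],[0.35,0,-0.65,0,0,0,1],[0.55,0,-0.65,0,0,0,1],[0.6,0,-0.65,0,0,0,1],[0.6,0,-0.65,0,0,0,1]],
])

```text
time: 8.8
eef_pos: [0.5273, 0.0619, 0.142]
tcp_rot: [[-0.984, -0.177, 0.001], [-0.177, 0.984, 0.001], [-0.001, 0.001, -1.0]]
wrist_force: [1.6, 0.1, 0.8]
width: -0.001
grasp_force: 0.0
```

```bash
python3 -c "
from h import *
plan((.426,-.077,.14,23),(.426,-.077,.011,23),(.53,-.033,.011,23),(.638,.0125,.011,23))"
```

```text
t 8.8 pos [0.527 0.062 0.142] phi 10.2 F [1.6 0.1 0.8] w -0.0
[ 0.621 -0.594  0.009] [ 0.0002  0.0003 -0.0712]
[0.    0.    0.645] [0. 0. 0.]
[-0.565 -0.001  0.   ] [0. 0. 0.]
[-0.586 -0.002  0.   ] [0. 0. 0.]
```

drive_tool([
  [[0.15,-0.15,0,0,0,-0.018,1],[0.3,-0.3,0,0,0,-0.036,1],[0.45,-0.45,0,0,0,-0.054,1],[0.62,-0.594,0,0,0,-0.071,1],[0.62,-0.594,0,0,0,-0.071,1],[0.62,-0.594,0,0,0,-0.071,1],[0.62,-0.594,0,0,0,-0.071,1],[0.62,-0.594,0,0,0,-0.071,1],[0.62,-0.594,0,0,0,-0.071,1],[0.62,-0.594,0,0,0,-0.071,1]],
])

```text
time: 9.8
eef_pos: [0.4285, -0.076, 0.1411]
tcp_rot: [[-0.921, -0.39, -0.0], [-0.39, 0.921, -0.0], [0.0, 0.0, -1.0]]
wrist_force: [0.2, 0.8, -0.2]
width: -0.0
grasp_force: 0.0
```

```bash
python3 - <<'E'
from h import *
from bench import bot
import cv2
plan((.426,-.077,.011,23))
b=bot.capture("side");a=bot.capture("wrist")
cv2.imwrite("pics/m3.png",np.hstack([cv2.resize(a['img'],(400,300)),cv2.resize(b['img'][150:390,150:470],(400,300))]))
for d in bot.boxes_of(b,"media1_center"):print(round(d['conf'],2),np.round(d['location'],3))
E
```

```text
t 9.8 pos [ 0.429 -0.076  0.141] phi 23.0 F [ 0.2  0.8 -0.2] w -0.0
[0.013 0.    0.651] [ 0.     -0.0001 -0.0001]
0.77 [0.485 0.124 0.023]
0.64 [0.373 0.008 0.028]
0.62 [0.675 0.096 0.025]
0.59 [0.407 0.123 0.03 ]
```

View pics/m3.png

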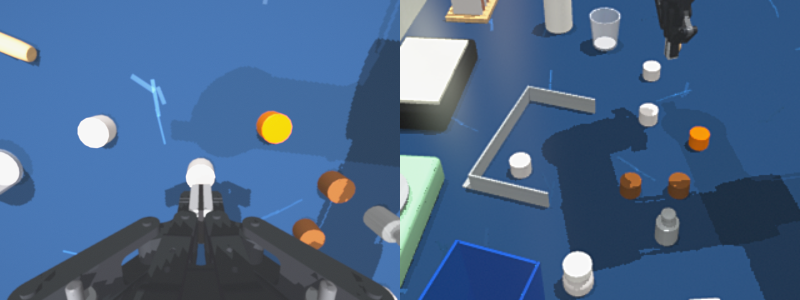

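Cylinder 1 is inside the bay, at (520,165) in the side half. In the wrist half, cylinder 2 at (200,172) lines up with the fingers. Next I descend and push.

drive_tool([
  [[0.01,0,0.15,0,0,0,1],[0.01,0,0.3,0,0,0,1],[0.01,0,0.45,0,0,0,1],[0.01,0,0.54,0,0,0,1],[0.01,0,0.6,0,0,0,1],[0.01,0,0.64,0,0,0,1],[0.01,0,0.65,0,0,0,1],[0.01,0,0.65,0,0,0,1],[0.01,0,0.65,0,0,0,1],[0.01,0,0.65,0,0,0,1]],
])

```text
time: 10.95
eef_pos: [0.4269, -0.0771, 0.0119]
tcp_rot: [[-0.921, -0.39, 0.001], [-0.39, 0.921, 0.0], [-0.001, -0.0, -1.0]]
wrist_force: [0.0, -0.2, -0.5]
width: -0.001
grasp_force: 0.0
```

drive_tool([
  [[-0.04,0,0,0,0,0,1],[-0.1,0,0,0,0,0,1],[-0.17,0,0,0,0,0,1],[-0.24,0,0,0,0,0,1],[-0.31,0,0,0,0,0,1],[-0.38,0,0,0,0,0,1],[-0.45,0,0,0,0,0,1],[-0.5,0,0,0,0,0,1],[-0.54,0,0,0,0,0,1],[-0.56,0,0,0,0,0,1]],
])

```text
time: 11.95
eef_pos: [0.5303, -0.0332, 0.0112]
tcp_rot: [[-0.921, -0.39, 0.0], [-0.39, 0.921, 0.0], [-0.0, -0.0, -1.0]]
wrist_force: [-1.3, -1.0, 0.8]
width: 0.003
grasp_force: 0.5
```

drive_tool([
  [[-0.05,0,0,0,0,0,1],[-0.12,0,0,0,0,0,1],[-0.19,0,0,0,0,0,1],[-0.26,0,0,0,0,0,1],[-0.33,0,0,0,0,0,1],[-0.4,0,0,0,0,0,1],[-0.46,0,0,0,0,0,1],[-0.52,0,0,0,0,0,1],[-0.56,0,0,0,0,0,1],[-0.59,0,0,0,0,0,1]],
])

```text
time: 12.95
eef_pos: [0.6388, 0.0127, 0.0111]
tcp_rot: [[-0.921, -0.39, -0.0], [-0.39, 0.921, -0.0], [0.0, 0.0, -1.0]]
wrist_force: [-0.8, -1.3, 0.0]
width: -0.0
grasp_force: 0.5
```

drive_tool([
  [[0.05,0,0,0,0,0,1],[0.12,0,0,0,0,0,1],[0.15,0,-0.1,0,0,0,1],[0.15,0,-0.3,0,0,0,1],[0.15,0,-0.5,0,0,0,1],[0.15,0,-0.65,0,0,0,1],[0.35,0,-0.65,0,0,0,1],[0.55,0,-0.65,0,0,0,1],[0.75,0,-0.65,0,0,0,1],[0.75,0,-0.65,0,0,0,1]],
])

```text
time: 13.95
eef_pos: [0.4947, -0.0478, 0.1414]
tcp_rot: [[-0.922, -0.388, -0.001], [-0.388, 0.922, 0.001], [0.001, 0.001, -1.0]]
wrist_force: [1.2, 1.2, -0.3]
width: 0.002
grasp_force: 0.0
```

```bash
python3 -c "
from h import *
plan((.45,-.22,.14,60),(.453,-.245,.14,82.4),(.453,-.245,.011,82.4))"
```

```text
t 13.95 pos [ 0.495 -0.048  0.141] phi 22.8 F [ 1.2  1.2 -0.3] w 0.0
[ 0.54  -0.707  0.006] [ 5.000e-04 -1.000e-04 -2.065e-01]
[ 0.101 -0.075  0.   ] [ 0.      0.     -0.1244]
[0.    0.    0.645] [0. 0. 0.]
```

drive_tool([
  [[0.09,-0.12,0,0,0,-0.045,1],[0.18,-0.24,0,0,0,-0.09,1],[0.27,-0.36,0,0,0,-0.135,1],[0.36,-0.48,0,0,0,-0.18,1],[0.45,-0.6,0,0,0,-0.225,1],[0.52,-0.72,0,0,0,-0.27,1],[0.576,-0.827,0,0,0,-0.31,1],[0.576,-0.827,0,0,0,-0.331,1],[0.576,-0.827,0,0,0,-0.331,1],[0.576,-0.827,0,0,0,-0.331,1]],
])

```text
time: 14.95
eef_pos: [0.458, -0.2431, 0.1413]
tcp_rot: [[-0.133, -0.991, 0.0], [-0.991, 0.133, 0.0], [-0.0, -0.0, -1.0]]
wrist_force: [0.9, -0.3, -0.3]
width: -0.0
grasp_force: 0.0
```

```bash
python3 - <<'E'
from h import *
from bench import bot
import cv2
plan((.453,-.245,.011,82.4),(.476,-.074,.011,82.4))
b=bot.capture("side");a=bot.capture("wrist")
cv2.imwrite("pics/m4.png",np.hstack([cv2.resize(a['img'],(400,300)),cv2.resize(b['img'][150:390,150:470],(400,300))]))
for d in bot.boxes_of(b,"media1_center"):print(round(d['conf'],2),np.round(d['location'],3))
E
```

```text
t 14.95 pos [ 0.458 -0.243  0.141] phi 82.4 F [ 0.9 -0.3 -0.3] w -0.0
[0.013 0.024 0.652] [-0.0001  0.     -0.0001]
[-0.863 -0.001  0.   ] [0. 0. 0.]
0.83 [0.486 0.127 0.025]
0.73 [0.674 0.096 0.026]
0.68 [0.369 0.008 0.026]
```

View pics/m4.png

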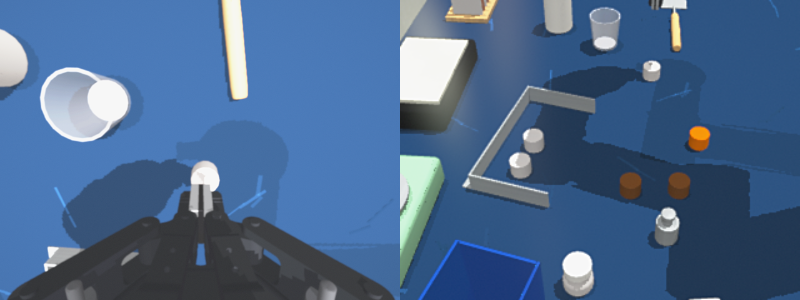

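Cylinders 1 and 2 are both inside the bay, at (520,165) and (533,141) in the side half. In the wrist half, cylinder 3 at (204,172) is a few mm right of the fingers, so I'm adding a small +y shift.

drive_tool([
  [[0.01,0.02,0.15,0,0,0,1],[0.01,0.02,0.3,0,0,0,1],[0.01,0.02,0.45,0,0,0,1],[0.01,0.02,0.54,0,0,0,1],[0.01,0.02,0.6,0,0,0,1],[0.01,0.02,0.64,0,0,0,1],[0.01,0.02,0.65,0,0,0,1],[0.01,0.02,0.65,0,0,0,1],[0.01,0.02,0.65,0,0,0,1],[0.01,0.02,0.65,0,0,0,1]],
])

```text
time: 16.1
eef_pos: [0.4548, -0.2448, 0.0121]
tcp_rot: [[-0.13, -0.991, 0.001], [-0.991, 0.13, -0.0], [0.0, -0.001, -1.0]]
wrist_force: [0.3, 0.2, -0.1]
width: 0.001
grasp_force: 0.0
```

drive_tool([
  [[-0.03,0,0,0,0,0,1],[-0.08,0,0,0,0,0,1],[-0.14,0,0,0,0,0,1],[-0.2,0,0,0,0,0,1],[-0.26,0,0,0,0,0,1],[-0.32,0,0,0,0,0,1],[-0.37,0,0,0,0,0,1],[-0.41,0,0,0,0,0,1],[-0.43,0,0,0,0,0,1],[-0.44,0,0,0,0,0,1]],
])

```text
time: 17.1
eef_pos: [0.4657, -0.157, 0.0113]
tcp_rot: [[-0.13, -0.992, -0.0], [-0.992, 0.13, 0.0], [-0.0, 0.0, -1.0]]
wrist_force: [-0.5, -2.1, 2.6]
width: -0.001
grasp_force: 0.8
```

drive_tool([
  [[-0.03,0,0,0,0,0,1],[-0.08,0,0,0,0,0,1],[-0.14,0,0,0,0,0,1],[-0.2,0,0,0,0,0,1],[-0.26,0,0,0,0,0,1],[-0.31,0,0,0,0,0,1],[-0.36,0,0,0,0,0,1],[-0.4,0,0,0,0,0,1],[-0.42,0,0,0,0,0,1],[-0.43,0,0,0,0,0,1]],
])

```text
time: 18.1
eef_pos: [0.4769, -0.0717, 0.0113]
tcp_rot: [[-0.13, -0.992, -0.0], [-0.992, 0.13, 0.0], [-0.0, 0.0, -1.0]]
wrist_force: [1.0, 0.1, 0.6]
width: 0.003
grasp_force: 0.4
```

drive_tool([
  [[0.05,0,0,0,0,0,1],[0.12,0,0,0,0,0,1],[0.18,0,-0.1,0,0,0,1],[0.18,0,-0.3,0,0,0,1],[0.18,0,-0.5,0,0,0,1],[0.3,0.1,-0.65,0,0,0.04,1],[0.45,0.2,-0.65,0,0,0.08,1],[0.55,0.3,-0.65,0,0,0.12,1],[0.55,0.3,-0.65,0,0,0.16,1],[0.55,0.3,-0.65,0,0,0.2,1]],
])

```text
time: 19.1
eef_pos: [0.4018, -0.1751, 0.1416]
tcp_rot: [[-0.694, -0.72, 0.001], [-0.72, 0.694, 0.0], [-0.001, -0.0, -1.0]]
wrist_force: [0.4, -0.4, 0.9]
width: -0.003
grasp_force: 0.0
```

```bash
python3 - <<'E'
from h import *
from bench import bot
import cv2
plan()
b=bot.capture("side");a=bot.capture("top");np.savez("top2.npz",**{k:a[k] for k in("img","K","R","t")})
cv2.imwrite("pics/m5.png",np.hstack([cv2.resize(a['img'][100:340,130:450],(400,300)),cv2.resize(b['img'][150:390,150:470],(400,300))]))
for c in(a,b):
  for d in bot.boxes_of(c,"media1_center"):print(round(d['conf'],2),np.round(d['location'],3))
im=a['img'];hsv=cv2.cvtColor(im,cv2.COLOR_BGR2HSV)
n,l,s,c=cv2.connectedComponentsWithStats(((hsv[...,1]<60)&(hsv[...,2]>165)).astype(np.uint8))
for i in range(1,n):
    if 60<s[i,4]<600 and 140<c[i][1]<320 and 180<c[i][0]<430: print(s[i],np.round(ray(a,*c[i],.028),3))
E
```

```text
t 19.1 pos [ 0.402 -0.175  0.142] phi 46.1 F [ 0.4 -0.4  0.9] w -0.0
0.64 [0.674 0.08  0.028]
0.22 [ 0.589 -0.33   0.052]
0.81 [0.673 0.096 0.025]
0.69 [0.37  0.008 0.027]
0.65 [0.487 0.125 0.026]
0.64 [ 0.409 -0.41   0.01 ]
0.6 [0.407 0.12  0.03 ]
[247 151 107  52 415] [0.716 0.023 0.028]
[271 174  14  15 170] [0.677 0.085 0.028]
[295 177  14  16 171] [0.666 0.023 0.028]
[182 219  21  20 297] [0.555 0.298 0.028]
[323 229  12  73 502] [ 0.46  -0.042  0.028]
[221 272  11  14 122] [0.429 0.21  0.028]
```

View pics/m5.png

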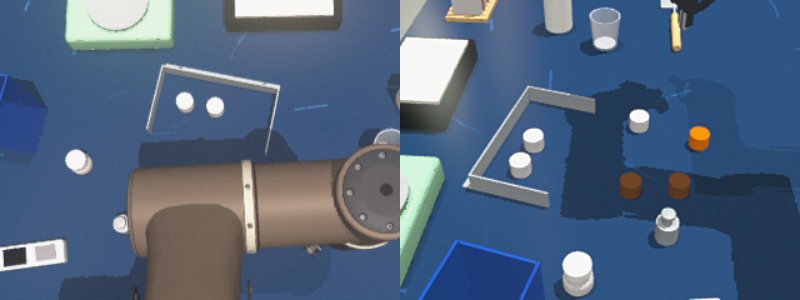

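Cylinders 1 and 2 are well inside the bay at (184,102) and (215,106). Cylinder 3 stands before the mouth at (639,120) in the side half. I'll locate it in the side camera.

```bash
python3 - <<'E'
from h import *
from bench import bot
import cv2
b=bot.capture("side");im=b['img'];hsv=cv2.cvtColor(im,cv2.COLOR_BGR2HSV)
n,l,s,c=cv2.connectedComponentsWithStats(((hsv[...,1]<70)&(hsv[...,2]>110)).astype(np.uint8))
for i in range(1,n):
    if 60<s[i,4]<600 and 220<c[i][1]<300 and 220<c[i][0]<400: print(s[i],np.round(c[i],1),np.round(ray(b,*c[i],.016),3))
E
```

```text
[333 237  17  19 266] [341.  246.1] [ 0.478 -0.044  0.016]
[248 252  18  21 292] [256.5 261.9] [0.665 0.024 0.016]
[237 271  19  22 325] [246.  281.6] [0.677 0.086 0.016]
```

```bash
python3 -c "
from h import *
plan((.436,-.046,.141,3),(.436,-.046,.011,3),(.53,-.041,.011,3),(.622,-.0365,.011,3))"
```

```text
t 19.35 pos [ 0.403 -0.174  0.141] phi 46.7 F [ 0.4  0.5 -0.8] w -0.0
[-0.579  0.318  0.001] [ 0.000e+00 -1.000e-04  2.426e-01]
[0.   0.   0.65] [0. 0. 0.]
[-0.471  0.     0.   ] [0. 0. 0.]
[-0.461 -0.002  0.   ] [0. 0. 0.]
```

drive_tool([
  [[-0.1,0.06,0,0,0,0.04,1],[-0.2,0.12,0,0,0,0.08,1],[-0.3,0.18,0,0,0,0.12,1],[-0.4,0.24,0,0,0,0.16,1],[-0.5,0.28,0,0,0,0.2,1],[-0.579,0.318,0,0,0,0.242,1],[-0.579,0.318,0,0,0,0.242,1],[-0.579,0.318,0,0,0,0.242,1],[-0.579,0.318,0,0,0,0.242,1],[-0.579,0.318,0,0,0,0.242,1]],
])

```text
time: 20.35
eef_pos: [0.4363, -0.0463, 0.1412]
tcp_rot: [[-0.999, -0.053, -0.0], [-0.053, 0.999, -0.0], [0.0, -0.0, -1.0]]
wrist_force: [0.4, -0.8, -0.1]
width: -0.001
grasp_force: 0.0
```

```bash
python3 -c "
from h import *
plan((.436,-.046,.011,3))"
```

```text
t 20.35 pos [ 0.436 -0.046  0.141] phi 3.0 F [ 0.4 -0.8 -0.1] w -0.0
[0.001 0.001 0.651] [-0.     -0.0001  0.0002]
```

drive_tool([
  [[0,0,0.15,0,0,0,1],[0,0,0.3,0,0,0,1],[0,0,0.45,0,0,0,1],[0,0,0.54,0,0,0,1],[0,0,0.6,0,0,0,1],[0,0,0.64,0,0,0,1],[0,0,0.65,0,0,0,1],[0,0,0.65,0,0,0,1],[0,0,0.65,0,0,0,1],[0,0,0.65,0,0,0,1]],
])

```text
time: 21.35
eef_pos: [0.4371, -0.0455, 0.012]
tcp_rot: [[-0.999, -0.052, 0.001], [-0.052, 0.999, 0.0], [-0.001, 0.0, -1.0]]
wrist_force: [-0.2, -0.0, 0.4]
width: -0.0
grasp_force: 0.0
```

drive_tool([
  [[-0.04,0,0,0,0,0,1],[-0.1,0,0,0,0,0,1],[-0.16,0,0,0,0,0,1],[-0.22,0,0,0,0,0,1],[-0.28,0,0,0,0,0,1],[-0.34,0,0,0,0,0,1],[-0.39,0,0,0,0,0,1],[-0.43,0,0,0,0,0,1],[-0.46,0,0,0,0,0,1],[-0.47,0,0,0,0,0,1]],
])

```text
time: 22.35
eef_pos: [0.5311, -0.0408, 0.0112]
tcp_rot: [[-0.999, -0.052, 0.0], [-0.052, 0.999, 0.0], [-0.0, 0.0, -1.0]]
wrist_force: [-0.9, -0.1, 0.2]
width: -0.002
grasp_force: 0.3
```

drive_tool([
  [[-0.04,0,0,0,0,0,1],[-0.1,0,0,0,0,0,1],[-0.16,0,0,0,0,0,1],[-0.22,0,0,0,0,0,1],[-0.28,0,0,0,0,0,1],[-0.34,0,0,0,0,0,1],[-0.39,0,0,0,0,0,1],[-0.42,0,0,0,0,0,1],[-0.45,0,0,0,0,0,1],[-0.46,0,0,0,0,0,1]],
])

```text
time: 23.35
eef_pos: [0.6228, -0.0361, 0.0112]
tcp_rot: [[-0.999, -0.052, 0.0], [-0.052, 0.999, -0.0], [-0.0, -0.0, -1.0]]
wrist_force: [-0.3, 0.3, 0.0]
width: -0.001
grasp_force: 0.3
```

drive_tool([
  [[0.05,0,0,0,0,0,1],[0.12,0,0,0,0,0,1],[0.2,0,-0.1,0,0,0,1],[0.2,0,-0.3,0,0,0,1],[0.2,0,-0.5,0,0,0,1],[0.2,0,-0.7,0,0,0,1],[0.35,-0.1,-0.9,0,0,0,1],[0.55,-0.2,-0.9,0,0,0,1],[0.75,-0.3,-0.9,0,0,0,1],[0.75,-0.3,-0.9,0,0,0,1]],
])

```text
time: 24.35
eef_pos: [0.4703, -0.1053, 0.1917]
tcp_rot: [[-0.999, -0.05, 0.0], [-0.05, 0.999, 0.001], [-0.0, 0.001, -1.0]]
wrist_force: [0.6, -0.1, -0.4]
width: 0.0
grasp_force: 0.0
```

```bash
python3 - <<'E'
from h import *
from bench import bot
import cv2
plan()
b=bot.capture("side");a=bot.capture("top")
cv2.imwrite("pics/m6.png",np.hstack([cv2.resize(a['img'][100:340,130:450],(400,300)),cv2.resize(b['img'][150:390,150:470],(400,300))]))
hsv=cv2.cvtColor(b['img'],cv2.COLOR_BGR2HSV)
n,l,s,c=cv2.connectedComponentsWithStats(((hsv[...,1]<70)&(hsv[...,2]>110)).astype(np.uint8))
th=np.radians(-12.4);B=np.array([[np.cos(th),np.sin(th)],[-np.sin(th),np.cos(th)]])
for i in range(1,n):
    if 60<s[i,4]<600 and 220<c[i][1]<300 and 220<c[i][0]<400:
        X=ray(b,*c[i],.016);print(s[i],np.round(X,3),'depth,y',np.round(B@(X[:2]-[.5915,.039]),3))
E
```

```text
t 24.35 pos [ 0.47  -0.105  0.192] phi 2.8 F [ 0.6 -0.1 -0.4] w 0.0
[248 237  27  36 530] [ 0.659 -0.002  0.016] depth,y [ 0.075 -0.026]
[237 271  18  22 321] [0.677 0.086 0.016] depth,y [0.074 0.064]
```

View pics/m6.png

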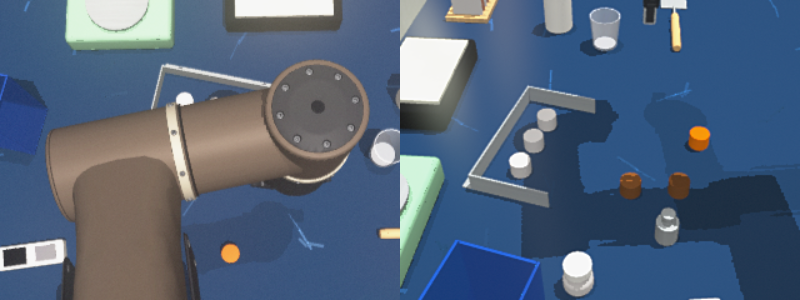

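All three cylinders stand inside the bay, at (520,165), (533,140) and (546,119) in the side half, each about 55 mm past the mouth. The look-alikes, weight and jar have not moved, and the arm is raised clear.

```bash
python3 -c "
from bench import bot
print(bot.sign_off())"
```

```text
the job is handed in; nothing more can be done
None
```

I pushed all three white cylinders into the catch bay with the closed fingers, left the weight and everything else in place as far as the last pictures show, raised the arm clear, and handed the job in at about 24 s.

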